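# Reload the sample vials in reverse order for a drift check

## Task

The sample series is to be measured again backwards as a drift check: move the four vials from the grey rack to the green rack, one in each cell, in reverse order, so that the vial nearest the yellow end of the grey rack ends up in the cell farthest from the yellow end of the green rack, and so on along the row. Stand every vial upright on the floor of its cell and let go of it there; never tip a vial over or drop it.

Things in the scene. Friction and masses are not known exactly. Their poses are not given: they have to be found in the camera images.
- vial_red_center (a point): The clear glass vial with a red cap: 27 mm in diameter (cap 25 mm), 64 mm tall, 0.03 to 0.06 kg, loose. At the start it stands in one of the four cells of the grey rack. The point is its centre, on the axis and half-way up (32 mm above its underside); z is up along the vial.
- vial_white_center (a point): The glass vial with amber contents and a white cap: 27 mm in diameter (cap 25 mm), 64 mm tall, 0.03 to 0.06 kg, loose. At the start it stands in one of the four cells of the grey rack. The point is its centre, on the axis and half-way up (32 mm above its underside); z is up along the vial.
- vial_blue_center (a point): The glass vial with amber contents and a blue cap: 27 mm in diameter (cap 25 mm), 64 mm tall, 0.03 to 0.06 kg, loose. At the start it stands in one of the four cells of the grey rack. The point is its centre, on the axis and half-way up (32 mm above its underside); z is up along the vial.
- vial_black_center (a point): The amber glass vial with a white label band and a black cap: 27 mm in diameter (cap 25 mm), 64 mm tall, 0.03 to 0.06 kg, loose. At the start it stands in one of the four cells of the grey rack. The point is its centre, on the axis and half-way up (32 mm above its underside); z is up along the vial.
- tag_red: The red tag: a round disc 17 mm in diameter, 2 mm thick, fixed flat on the label ledge of the grey rack, 33 mm from the centre of the cell in which the vial with the red cap stands at the start. It does not move, so it shows the original order. Origin: centre of its underside, 8 mm above the worktop.
- tag_white: The white tag: a round disc 17 mm in diameter, 2 mm thick, fixed flat on the label ledge of the grey rack, 33 mm from the centre of the cell in which the vial with the white cap stands at the start. It does not move, so it shows the original order. Origin: centre of its underside, 8 mm above the worktop.
- tag_blue: The blue tag: a round disc 17 mm in diameter, 2 mm thick, fixed flat on the label ledge of the grey rack, 33 mm from the centre of the cell in which the vial with the blue cap stands at the start. It does not move, so it shows the original order. Origin: centre of its underside, 8 mm above the worktop.
- tag_black: The black tag: a round disc 17 mm in diameter, 2 mm thick, fixed flat on the label ledge of the grey rack, 33 mm from the centre of the cell in which the vial with the black cap stands at the start. It does not move, so it shows the original order. Origin: centre of its underside, 8 mm above the worktop.
- rack_grey: The grey rack, the source: fixed tray, one row of four cells along y, each 42 x 42 mm inside. Origin: underside, below the row's middle; cell centres at x = 0, y = -67.5, -22.5, 22.5, 67.5 mm. Cell floor 4 mm, tops of the 3 mm walls 12 mm above the worktop. A yellow block 16 mm high marks the +y end (y 92 to 104 mm); an 8 mm high ledge runs along the -x side (x -42 to -24 mm).
- rack_green: The green rack, the destination, empty at the start: fixed tray, one row of four cells along y, each 42 x 42 mm inside. Origin: underside, below the row's middle; cell centres at x = 0, y = -67.5, -22.5, 22.5, 67.5 mm. Cell floor 4 mm, tops of the 3 mm walls 12 mm above the worktop. A yellow block 16 mm high marks the +y end (y 92 to 104 mm); an 8 mm high ledge runs along the -x side (x -42 to -24 mm).
Mind the look-alikes: they are no part of the job. Leave any purple or turquoise look-alike of the part that bears vial_white_center alone.

How it is judged:
At the end, for the whole second after the job is handed in: Each vial stands in the green cell that mirrors its original grey cell (from the yellow ends: 1st to 4th, 2nd to 3rd, 3rd to 2nd, 4th to 1st): within 12 mm of the cell centre along both rack axes, on the cell floor (within 5 mm), upright within 0.12 rad, released and at rest (((y of tag_red in the frame of rack_grey between -0.0795 and -0.0555 m and y of vial_red_center in the frame of rack_green between 0.0555 and 0.0795 m) or (y of tag_red in the frame of rack_grey between -0.0345 and -0.0105 m and y of vial_red_center in the frame of rack_green between 0.0105 and 0.0345 m) or (y of tag_red in the frame of rack_grey between 0.0105 and 0.0345 m and y of vial_red_center in the frame of rack_green between -0.0345 and -0.0105 m) or (y of tag_red in the frame of rack_grey between 0.0555 and 0.0795 m and y of vial_red_center in the frame of rack_green between -0.0795 and -0.0555 m)) and x of vial_red_center in the frame of rack_green between -0.012 and 0.012 m and z of vial_red_center in the frame of rack_green between 0.031 and 0.041 m and angle between each of vial_red_center, vial_white_center, vial_blue_center, vial_black_center's own z axis and vertical below 0.12 rad and linear speed of each of vial_red, vial_white, vial_blue, vial_black below 0.02 m/s and angular speed of each of vial_red, vial_white, vial_blue, vial_black below 0.3 rad/s and contact force between each of vial_red, vial_white, vial_blue, vial_black and the fingers below 0.05 N and ((y of tag_white in the frame of rack_grey between -0.0795 and -0.0555 m and y of vial_white_center in the frame of rack_green between 0.0555 and 0.0795 m) or (y of tag_white in the frame of rack_grey between -0.0345 and -0.0105 m and y of vial_white_center in the frame of rack_green between 0.0105 and 0.0345 m) or (y of tag_white in the frame of rack_grey between 0.0105 and 0.0345 m and y of vial_white_center in the frame of rack_green between -0.0345 and -0.0105 m) or (y of tag_white in the frame of rack_grey between 0.0555 and 0.0795 m and y of vial_white_center in the frame of rack_green between -0.0795 and -0.0555 m)) and x of vial_white_center in the frame of rack_green between -0.012 and 0.012 m and z of vial_white_center in the frame of rack_green between 0.031 and 0.041 m and ((y of tag_blue in the frame of rack_grey between -0.0795 and -0.0555 m and y of vial_blue_center in the frame of rack_green between 0.0555 and 0.0795 m) or (y of tag_blue in the frame of rack_grey between -0.0345 and -0.0105 m and y of vial_blue_center in the frame of rack_green between 0.0105 and 0.0345 m) or (y of tag_blue in the frame of rack_grey between 0.0105 and 0.0345 m and y of vial_blue_center in the frame of rack_green between -0.0345 and -0.0105 m) or (y of tag_blue in the frame of rack_grey between 0.0555 and 0.0795 m and y of vial_blue_center in the frame of rack_green between -0.0795 and -0.0555 m)) and x of vial_blue_center in the frame of rack_green between -0.012 and 0.012 m and z of vial_blue_center in the frame of rack_green between 0.031 and 0.041 m and ((y of tag_black in the frame of rack_grey between -0.0795 and -0.0555 m and y of vial_black_center in the frame of rack_green between 0.0555 and 0.0795 m) or (y of tag_black in the frame of rack_grey between -0.0345 and -0.0105 m and y of vial_black_center in the frame of rack_green between 0.0105 and 0.0345 m) or (y of tag_black in the frame of rack_grey between 0.0105 and 0.0345 m and y of vial_black_center in the frame of rack_green between -0.0345 and -0.0105 m) or (y of tag_black in the frame of rack_grey between 0.0555 and 0.0795 m and y of vial_black_center in the frame of rack_green between -0.0795 and -0.0555 m)) and x of vial_black_center in the frame of rack_green between -0.012 and 0.012 m and z of vial_black_center in the frame of rack_green between 0.031 and 0.041 m); the robot touches nothing.
It fails at once if a vial is tipped over (leans more than 0.7 rad) (angle between any of vial_red_center, vial_white_center, vial_blue_center, vial_black_center's own z axis and vertical above 0.7 rad).
It fails at once if a vial is dropped or flung (moves faster than 0.7 m/s untouched by the fingers, a fall of about 25 mm) ((linear speed of vial_red above 0.7 m/s and contact force between vial_red and the fingers below 0.05 N) or (linear speed of vial_white above 0.7 m/s and contact force between vial_white and the fingers below 0.05 N) or (linear speed of vial_blue above 0.7 m/s and contact force between vial_blue and the fingers below 0.05 N) or (linear speed of vial_black above 0.7 m/s and contact force between vial_black and the fingers below 0.05 N)).
It also fails if it takes over 99 s, if anything falls off the work surface, if the arm or the gripper's body presses on something with over 40 N, if the wrist force passes 120 N, or if a joint passes its speed limit or range.

## Robot

A 6-joint arm with a two-finger parallel gripper is mounted at the origin on a cart in front of the work surface, level with it; the furniture and walls round the work are solid. World frame = base frame: x ahead of the robot, y to its left, z up, the work surface at z = 0. Lengths are in m, angles in rad, forces in N, time in s.
With the tool pointing down it reaches from about 0.375 to 0.975 m from the base axis. Payload 3.8 kg.
Tool frame: the origin (TCP) lies at the very end of the fingers, on their centre line; the grasp point (between the pads) lies 19 mm behind it; z points along the fingers, y is the line along which they close (so a half turn about z gives the same grasp; the last joint's range is limited). The gripper opens to 85 mm and grips with 20 to 120 N. Pads are 22 mm wide; open, the fingers measure 114 mm over their backs; the gripper's body (76 mm by 85 mm) begins 54 mm behind the grasp point. The pads swing forward as they close: fully open they stand 13 mm farther back than shut.
Start: joints at [1.295, 0.264, 1.604, -0, 1.274, -0.037], TCP at [0.16, 0.656, 0.231] pointing down, gripper open.
Joint ranges: [-2.63, 2.63], [-0.94, 2.18], [0.31, 2.57], [-1.31, 4.45], [0, 2.66], [-2.55, 2.55]. Speed limits (rad/s): [2.57, 2.57, 3.14, 3.14, 3.14, 3.14].

## Interface

Orientations are given as a rotation vector (axis times angle).
In Python, from workcell import readout, camera, manip gives the robot as it stands.
- The arm moves only by the shell command python3 -m creep 'ROWS' [OPENING] [FORCE]. ROWS is JSON, a list of rows, each an object of numbers: "tx", "ty", "tz": the shift along the tool's x, y, z normalised to -1 to 1, where 1 is 0.12 m; "ax", "ay", "az": the turn, a rotation vector about the tool's x, y, z normalised to -1 to 1, where 1 is 1.5 rad. In form: [{"tx": .., "ty": .., "tz": .., "ax": .., "ay": .., "az": ..}, ...]. A call has 1 to 20 rows; each row shifts and turns the commanded pose from where the row before left it, along the tool's axes as they then stand; what a row does not reach is not made up. A row lasts 1/8 s, in which the tool goes at most 62.5 mm and 10.7 degrees, less where a joint would pass 70% of its speed; a pose out of reach is approached as far as the arm can. A call with a number of a shift or a turn outside -1 to 1 is refused whole. A call with a gripper value outside its range is refused whole. OPENING is the gripper's target within -1 to 1 (fully open at 1, half-way at 0, shut at -1), set as the call begins (- or left out, the last holds). The fingers move at their own pace and stop on an object; FORCE is the grip in N (left out, the last holds). Time passes only in rows, so rows that do not move let the fingers close. It gives the time, the measured TCP pose, the force, the opening and the grip force at its end, in the units of the state.
- readout.get_obs(): the state, without advancing time (a new reading comes with each control period).
- camera(name): name is "scene" or "top" or "wrist"; returns a dict with "img" (480x640x3 uint8, red, green, blue), "fovy" (degrees; the focal length in pixels is half the picture's height over the tangent of half this angle, whatever the lens; pixels are square), "cx", "cy" (the principal point, pixels), "position" and "rotation" of the camera in the world. Camera axes: x right, y up, looking along -z (the intrinsics and any distortion apply to the point x, -y, -z); pixel columns grow to the right and rows downward; lengths in m; the calibration is good to about 2 mm. A picture is of the moment at which its call begins. There is no depth.
- manip.close_job(): hands the job in; it is judged then, once.
The state is a dict: "clock": time; "q": joint angles; "joint_vel": joint speeds; "joint_efforts": joint torques, N m; "tool_pos": TCP position; "eef_rot": TCP orientation; "force": force on the tool from outside, world axes, zero at the start; "ft_torque": the same for the moment, N m; "opening": finger opening in m; "gripper_force": force on a finger pad.
Only numpy, scipy, OpenCV 4.12 (cv2) and the standard library are available. Lean on these libraries where they do the work, as an engineer would, in place of code of your own. Each camera call takes 0.05 s, during which the arm holds its last target. There are 200 camera calls.

## Working session

There is one attempt and no reset: what is moved stays moved. The work goes in short steps, Python scripts to look and compute and a shell command to move; the robot and the scene stay as the last step left them, time stands still between calls to the robot, and variables do not carry over. Pictures are saved under pics/ and viewed, at most 14 in all, crops included, and the job is handed in when it is done.

```bash
ls; mkdir -p pics; python3 - <<'E'
from workcell import readout, camera
import cv2
for n in("scene","top"):
    c=camera(n); cv2.imwrite(f"pics/{n}0.png",c["img"][:,:,::-1]); print(n,{k:v for k,v in c.items() if k!="img"})
print(readout.get_obs())
E
```

```text
pics
scene {'fovy': 43.612728057171815, 'cx': 319.59945545580223, 'cy': 238.23495917105174, 'position': array([ 0.13524341, -0.31742284,  0.8763746 ]), 'rotation': array([ 0.74371766, -0.22233877, -0.58959482])}
top {'fovy': 43.41736028462148, 'cx': 315.1249199377734, 'cy': 235.926431352113, 'position': array([0.381423  , 0.3018377 , 1.15225827]), 'rotation': array([ 0.12898481, -0.11539375, -1.58038596])}
{'clock': 0.1, 'q': array([ 1.29514257e+00,  2.64712917e-01,  1.60524196e+00,  1.49808368e-05,
        1.27371109e+00, -3.69076352e-02]), 'joint_vel': array([-0.00122031, -0.00347288, -0.00301671,  0.00047401,  0.00058899,
       -0.00092325]), 'joint_efforts': array([ 2.39648172e-03, -5.16704750e+01, -3.68595672e+01, -4.90582568e-05,
        6.27026908e-03, -2.04034443e-06]), 'tool_pos': array([0.15944771, 0.65521239, 0.23006044]), 'eef_rot': array([-0.37409804, -3.11889858,  0.0032132 ]), 'force': array([0.31847166, 0.56456314, 0.52752015]), 'ft_torque': array([ 4.67361842e-02, -9.85185510e-03,  4.13851893e-05]), 'gripper_force': 0.0, 'opening': 0.08528797799319025}
```

View pics/top0.png

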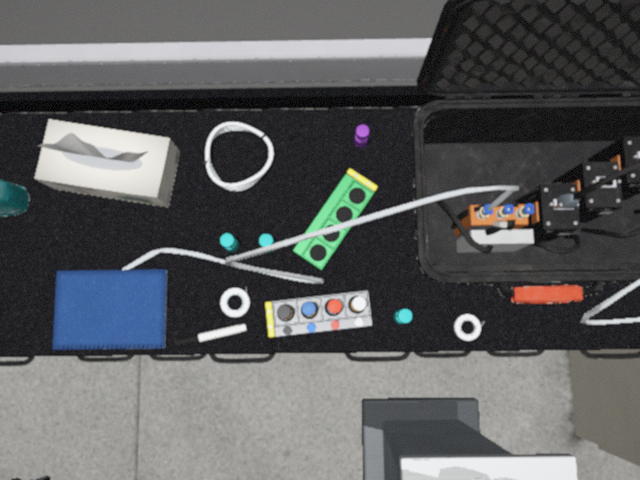

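View pics/scene0.png

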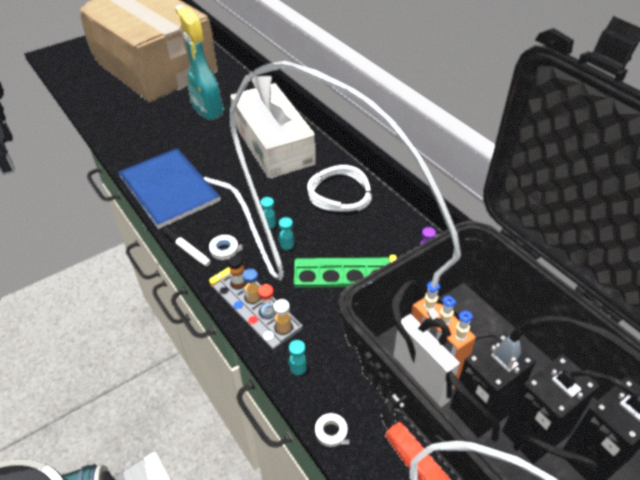

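Top view: the grey rack is at about (320,312), with its yellow end at the left (270,318). From yellow the caps run black (286,312), blue (310,309), red (334,306), white (358,303). The green rack is at (335,220) with its yellow end at the upper right (362,181). A white tube arches over it. The look-alikes, turquoise (229,242), (266,241), (403,316) and purple (362,132), stay alone.

```bash
cat > h.py <<'E'
import numpy as np, cv2
from scipy.spatial.transform import Rotation as R
from workcell import readout, camera
def ray(c,u,v):
    f=240/np.tan(np.radians(c["fovy"])/2)
    d=R.from_rotvec(c["rotation"]).apply([(u-c["cx"])/f,-(v-c["cy"])/f,-1]); return np.array(c["position"]),d
def onz(c,u,v,z):
    p,d=ray(c,u,v); return p+d*(z-p[2])/d[2]
def blob(img,lo,hi,box=None,amin=8,n=6):
    h=cv2.cvtColor(img,cv2.COLOR_RGB2HSV); m=cv2.inRange(h,np.array(lo),np.array(hi))
    if box is not None:
        k=np.zeros_like(m); x0,y0,x1,y1=box; k[y0:y1,x0:x1]=1; m=m*k
    cs,_=cv2.findContours(m,cv2.RETR_EXTERNAL,cv2.CHAIN_APPROX_NONE)
    return [(cv2.contourArea(k),cv2.minAreaRect(k)) for k in sorted(cs,key=cv2.contourArea,reverse=True) if cv2.contourArea(k)>=amin][:n]
E
python3 - <<'E'
from h import *
np.set_printoptions(precision=4,suppress=True)
t=camera("top"); s=camera("scene")
# tags in top
for nm,lo,hi in (("red",(0,120,80),(10,255,255)),("blue",(100,120,60),(125,255,255))):
    for a,r in blob(t["img"],lo,hi,(255,290,385,345)): print(nm,a,np.round(r[0],1),"tag z.01",onz(t,*r[0],.01)[:2],"cap z.068",onz(t,*r[0],.068)[:2])
for nm,uv in (("white",(358.5,303)),("black",(286,312))): print(nm,onz(t,*uv,.068)[:2])
for nm,c,lo,hi,box in (("yel_green",t,(22,100,80),(35,255,255),(330,150,400,210)),("yel_grey",t,(22,100,80),(35,255,255),(250,280,290,350)),
   ("yel_grey_s",s,(22,100,80),(35,255,255),(190,255,240,300))):
    for a,r in blob(c["img"],lo,hi,box,n=1): print(nm,a,np.round(r[0],1),np.round(r[1],1),r[2],onz(c,*r[0],.016)[:2])
for a,r in blob(t["img"],(45,100,60),(75,255,255),(280,150,400,290)): print("green",a,np.round(r[0],1),np.round(r[1],1),r[2],[onz(t,*p,.01)[:2] for p in cv2.boxPoints(r)])
for a,r in blob(s["img"],(45,100,60),(75,255,255),(270,240,420,300),n=1): print("green_s",a,np.round(r[0],1),[onz(s,*p,.01)[:2] for p in cv2.boxPoints(r)])
# arch: plane through top camera
p,d1=ray(t,228,260); _,d2=ray(t,440,197); n=np.cross(d1,d2)
for uv in ((455,250),(440,190),(400,130),(350,85),(280,65),(240,90),(233,120),(245,170),(255,205),(270,255),(280,275)):
    q,d=ray(s,*uv); print(uv, q+d*(n@(p-q))/(n@d))
cv2.imwrite("pics/t1.png",cv2.resize(t["img"][150:350,200:400],(600,600),interpolation=2)[:,:,::-1])
E
```

```text
red 126.5 [334. 306.] tag z.01 [0.4263 0.2767] cap z.068 [0.424 0.278]
blue 30.5 [311.6 327.8] tag z.01 [0.3862 0.3194] cap z.068 [0.3859 0.3185]
white [0.4288 0.2341]
black [0.4145 0.3639]
yel_green 230.5 [362.1 178.9] [36.   7.6] 32.47119140625 [0.6698 0.2184]
yel_grey 211.0 [268.9 319.1] [36.7  7.5] 84.0938491821289 [0.4033 0.399 ]
yel_grey_s 142.5 [219.3 275.1] [ 8.6 26.4] 52.594642639160156 [0.3933 0.3956]
green 1563.5 [339.3 212.1] [36.2 73.1] 34.82448959350586 [array([0.5688, 0.3326]), array([0.6861, 0.2501]), array([0.6441, 0.1934]), array([0.528 , 0.2763])]
green 978.0 [320.7 239.4] [36.7 51.9] 34.215702056884766 [array([0.5327, 0.3573]), array([0.6155, 0.3004]), array([0.5742, 0.2426]), array([0.4923, 0.2998])]
green_s 2155.0 [341.  271.7] [array([0.533 , 0.3572]), array([0.6867, 0.2503]), array([0.6382, 0.1908]), array([0.4915, 0.2928])]
(455, 250) [0.6006 0.0347 0.2705]
(440, 190) [0.5768 0.0588 0.3751]
(400, 130) [0.5498 0.1128 0.4463]
(350, 85) [0.5246 0.1798 0.4836]
(280, 65) [0.4952 0.2913 0.4685]
(240, 90) [0.4806 0.3881 0.3872]
(233, 120) [0.4814 0.4288 0.3104]
(245, 170) [0.4972 0.4422 0.1892]
(255, 205) [0.5113 0.4484 0.0914]
(270, 255) [ 0.5359  0.4564 -0.0744]
(280, 275) [ 0.5495  0.4454 -0.1396]
```

View pics/t1.png

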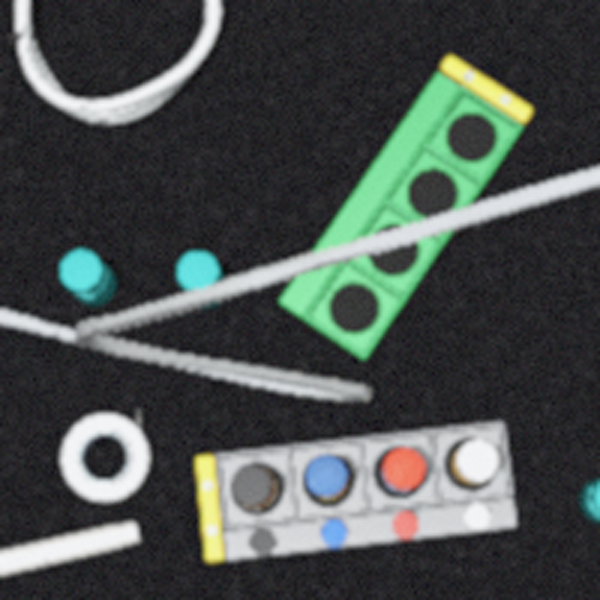

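The order is confirmed by tags and caps: from yellow black, blue, red, white. Next, a helper for the move numbers, and where the tube comes down.

```bash
cat >> h.py <<'E'
def go(x,y,z,yawy,o=None):
    """shift/turn needed: yawy = desired world heading of tool y (mod pi). Prints turn az (normalised), then shift after the turn."""
    o=o or readout.get_obs(); r=R.from_rotvec(o["eef_rot"]); M=r.as_matrix()
    h=np.arctan2(M[1,1],M[0,1]); d=(yawy-h+np.pi/2)%np.pi-np.pi/2
    a=-d # tool z points down
    dn=R.from_matrix(np.column_stack([[np.sin(h+d)*-1,np.cos(h+d),0],[np.cos(h+d),np.sin(h+d),0],[0,0,-1]]))
    if np.linalg.det(dn.as_matrix())<0: print("bad")
    full=(r.inv()*dn).as_rotvec()
    s=dn.inv().apply(np.array([x,y,z])-o["tool_pos"])
    print("turn(ax,ay,az)",np.round(full/1.5,3),"then shift",np.round(s/.12,3),"| tcp",np.round(o["tool_pos"],4),"q",np.round(o["q"],2),"t",round(o["clock"],2))
E
python3 - <<'E'
from h import *
np.set_printoptions(precision=3,suppress=True)
t=camera("top"); s=camera("scene")
p,d1=ray(t,228,262); _,d2=ray(t,320,282); n=np.cross(d1,d2)
for uv in ((236,105),(235,140),(245,170),(255,205),(265,240),(275,265),(280,275)):
    q,d=ray(s,*uv); print(uv, q+d*(n@(p-q))/(n@d))
print(onz(t,320,282,0)); w=camera("wrist"); print(w["position"])
go(.40,.30,.21,.11)
E
```

```text
(236, 105) [0.452 0.349 0.393]
(235, 140) [0.481 0.432 0.269]
(245, 170) [0.477 0.401 0.227]
(255, 205) [0.478 0.38  0.161]
(265, 240) [0.479 0.359 0.09 ]
(275, 265) [0.47  0.314 0.069]
(280, 275) [0.463 0.287 0.072]
[0.473 0.302 0.   ]
[0.096 0.671 0.373]
turn(ax,ay,az) [-0.     0.     0.815] then shift [-3.166  1.666  0.174] | tcp [0.16  0.656 0.231] q [ 1.3   0.26  1.6   0.    1.27 -0.04] t 0.35
```

```bash
python3 -m creep '[{"az":0.1},{"az":0.1},{"az":0.1},{"az":0.1},{"az":0.1},{"az":0.1},{"az":0.1},{"az":0.11},{},{}]' 0.06 30; python3 -m creep '[{"tx":-0.3,"ty":0.14},{"tx":-0.3,"ty":0.14},{"tx":-0.3,"ty":0.14},{"tx":-0.3,"ty":0.14},{"tx":-0.3,"ty":0.14},{"tx":-0.3,"ty":0.14},{"tx":-0.3,"ty":0.14},{"tx":-0.3,"ty":0.14},{"tx":-0.3,"ty":0.14},{"tx":-0.3,"ty":0.14},{"tx":-0.3,"ty":0.14},{"tx":-0.3,"ty":0.14},{},{}]'
python3 - <<'E'
from h import *
w=camera("wrist"); cv2.imwrite("pics/w1.png",w["img"][:,:,::-1]); print({k:v for k,v in w.items() if k!="img"})
np.savez("w1.npz",**w)
go(.41,.25,.21,.11); o=readout.get_obs(); print(o["opening"],o["force"],o["q"])
E
```

```text
{'fovy': 64.73023747879257, 'cx': 322.0271862196027, 'cy': 234.641190162117, 'position': array([0.09620887, 0.67090873, 0.37292015]), 'rotation': array([-0.22349623, -0.17534677,  1.32372666])}
turn(ax,ay,az) [-0.     0.     0.815] then shift [-3.59   1.703  0.176] | tcp [0.1596 0.6558 0.2311] q [ 1.3   0.26  1.6   0.    1.27 -0.04] t 0.4
0.08560907760133435 [-0.97568362 -0.93033852  1.28708467] [ 1.29512910e+00  2.64059208e-01  1.60419751e+00  4.66956605e-05
  1.27367575e+00 -3.68687540e-02]invalid input
invalid input
```

View pics/w1.png

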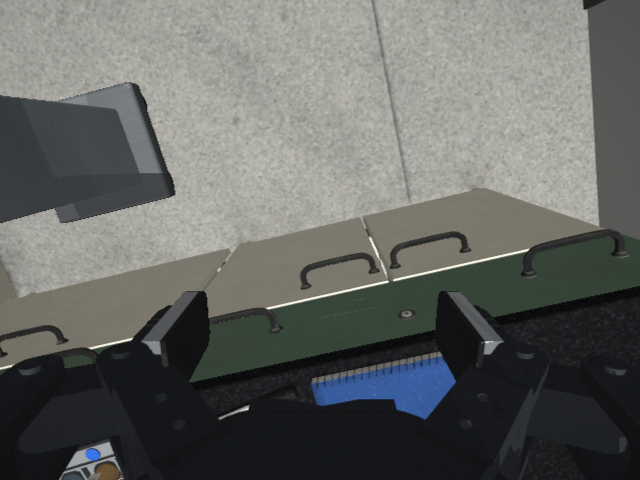

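Picture: start view, the moves were refused; only floor, notebook and a bit of the grey rack (92,455). All keys are probably needed in each row.

```bash
python3 -m creep '[{"tx":0,"ty":0,"tz":0,"ax":0,"ay":0,"az":0.1},{"tx":0,"ty":0,"tz":0,"ax":0,"ay":0,"az":0.1},{"tx":0,"ty":0,"tz":0,"ax":0,"ay":0,"az":0.1},{"tx":0,"ty":0,"tz":0,"ax":0,"ay":0,"az":0.1},{"tx":0,"ty":0,"tz":0,"ax":0,"ay":0,"az":0.1},{"tx":0,"ty":0,"tz":0,"ax":0,"ay":0,"az":0.1},{"tx":0,"ty":0,"tz":0,"ax":0,"ay":0,"az":0.1},{"tx":0,"ty":0,"tz":0,"ax":0,"ay":0,"az":0.11}]' 0.06 30; python3 -c "
from h import *
go(.41,.25,.21,.11)"
```

```text
clock: 1.4
tool_pos: [0.1596, 0.6558, 0.2313]
eef_rot: [-2.094, -2.342, -0.0]
force: [0.4, 0.4, -0.6]
opening: 0.0451
gripper_force: 0.0
turn(ax,ay,az) [ 0.    -0.     0.001] then shift [-3.591  1.702  0.178] | tcp [0.1596 0.6558 0.2313] q [ 1.3   0.26  1.6  -0.    1.27  1.18] t 1.4
```

```bash
python3 -m creep '[{"tx":-0.3,"ty":0.142,"tz":0,"ax":0,"ay":0,"az":0},{"tx":-0.3,"ty":0.142,"tz":0,"ax":0,"ay":0,"az":0},{"tx":-0.3,"ty":0.142,"tz":0,"ax":0,"ay":0,"az":0},{"tx":-0.3,"ty":0.142,"tz":0,"ax":0,"ay":0,"az":0},{"tx":-0.3,"ty":0.142,"tz":0,"ax":0,"ay":0,"az":0},{"tx":-0.3,"ty":0.142,"tz":0,"ax":0,"ay":0,"az":0},{"tx":-0.3,"ty":0.142,"tz":0,"ax":0,"ay":0,"az":0},{"tx":-0.3,"ty":0.142,"tz":0,"ax":0,"ay":0,"az":0},{"tx":-0.3,"ty":0.142,"tz":0,"ax":0,"ay":0,"az":0},{"tx":-0.3,"ty":0.142,"tz":0,"ax":0,"ay":0,"az":0},{"tx":-0.3,"ty":0.142,"tz":0,"ax":0,"ay":0,"az":0},{"tx":-0.3,"ty":0.142,"tz":0,"ax":0,"ay":0,"az":0},{"tx":0,"ty":0,"tz":0,"ax":0,"ay":0,"az":0},{"tx":0,"ty":0,"tz":0,"ax":0,"ay":0,"az":0}]'
python3 - <<'E'
from h import *
w=camera("wrist"); cv2.imwrite("pics/w2.png",w["img"][:,:,::-1])
np.savez("w2.npz",**w)
for n in("scene","top"):
    c=camera(n); np.savez(n+"2.npz",**c)
cv2.imwrite("pics/s2.png",c["img"][:,:,::-1])
print(w["position"],R.from_rotvec(w["rotation"]).as_matrix()[:,2])
go(.41,.25,.21,.11); print(readout.get_obs()["q"])
E
```

```text
clock: 3.15
tool_pos: [0.4131, 0.2509, 0.2314]
eef_rot: [-2.088, -2.346, -0.001]
force: [-0.0, 0.4, 0.0]
opening: 0.0454
gripper_force: 0.0
[0.40582379 0.31564972 0.37340665] [-0.03068852  0.2574602   0.96580146]
turn(ax,ay,az) [-0.    -0.     0.006] then shift [-0.01  -0.023  0.178] | tcp [0.4127 0.2515 0.2313] q [ 0.5  -0.1   2.    0.    1.25  0.38] t 3.3
[ 4.95558400e-01 -1.04783127e-01  2.00032016e+00  3.32965512e-04
  1.24603641e+00  3.77134498e-01]
```

View pics/w2.png

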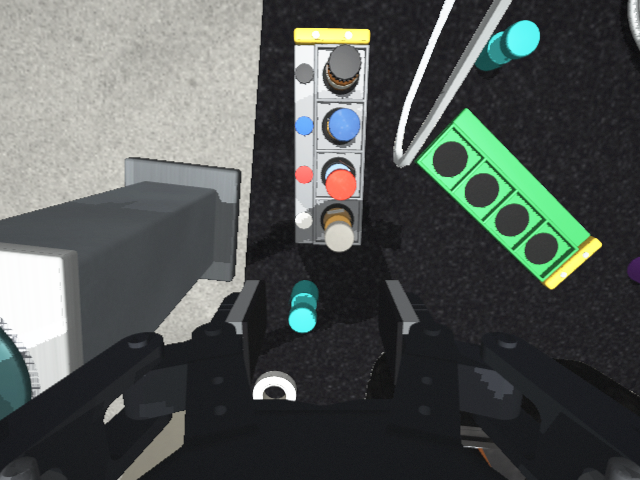

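Wrist view: black cap (344,62), blue (343,126), red (341,184), white (339,236), with tags left of them at x≈304 in the same order. The green cell discs are (450,160) to (543,248), and the tube end is at (403,163). I measure both racks and the tube, and do a small tilt to learn the tool length for clearance under the arch.

```bash
python3 -m creep '[{"tx":0,"ty":0,"tz":0,"ax":0.093,"ay":-0.037,"az":0},{"tx":0,"ty":0,"tz":0,"ax":0,"ay":0,"az":0}]'; python3 -c "
from workcell import readout; o=readout.get_obs(); print(o['q'],o['tool_pos'],o['eef_rot'])"
python3 -m creep '[{"tx":0,"ty":0,"tz":0,"ax":-0.093,"ay":0.037,"az":0},{"tx":0,"ty":0,"tz":0,"ax":0,"ay":0,"az":0}]'
python3 - <<'E'
from h import *
np.set_printoptions(precision=4,suppress=True)
w=dict(np.load("w2.npz")); w["fovy"],w["cx"],w["cy"]=[float(w[k]) for k in("fovy","cx","cy")]
im=w["img"]; g=cv2.cvtColor(im,cv2.COLOR_RGB2GRAY); hsv=cv2.cvtColor(im,cv2.COLOR_RGB2HSV)
def fit(loc,wor,nm):
    loc,wor=np.array(loc),np.array(wor); a,b=loc-loc.mean(0),wor-wor.mean(0)
    psi=np.arctan2((a[:,0]*b[:,1]-a[:,1]*b[:,0]).sum(),(a*b).sum()); Rm=np.array([[np.cos(psi),-np.sin(psi)],[np.sin(psi),np.cos(psi)]])
    org=wor.mean(0)-Rm@loc.mean(0); print(nm,"org",org,"psi",psi,"res mm",1e3*np.abs(wor-(loc@Rm.T+org)).max())
    for y in(.0675,.0225,-.0225,-.0675): print("  cell y",y,org+Rm@[0,y])
# green discs: dark within filled green hull
m=cv2.inRange(hsv,(45,90,50),(80,255,255)); m[:,:410]=0
c=max(cv2.findContours(m,0,1)[0],key=cv2.contourArea); hull=np.zeros_like(m); cv2.fillConvexPoly(hull,cv2.convexHull(c),255)
d=((g<60)&(hull>0)).astype(np.uint8); k=[(s[4],ce) for s,ce in zip(*cv2.connectedComponentsWithStats(d)[2:])][1:]
k=sorted([ce for a,ce in sorted(k,key=lambda z:-z[0])[:4]],key=lambda p:p[0]); print(k)
yg=blob(im,(22,100,80),(33,255,255),(520,220,620,300),n=1)[0][1][0]; yr=blob(im,(22,100,80),(33,255,255),(280,15,390,60),n=1)[0][1][0]
fit([(0,-.0675),(0,-.0225),(0,.0225),(0,.0675),(-.009,.098)],[onz(w,*p,.0045)[:2] for p in k]+[onz(w,*yg,.015)[:2]],"green")
tags=[(304,73.5)]+[blob(im,*h,(292,60,314,235),n=1)[0][1][0] for h in(((100,120,60),(125,255,255)),((0,110,80),(10,255,255)))]+[(304,220)]
print(tags,yr)
fit([(-.033,.0675),(-.033,.0225),(-.033,-.0225),(-.033,-.0675),(-.009,.098)],[onz(w,*p,.01)[:2] for p in tags]+[onz(w,*yr,.015)[:2]],"grey")
print("caps",[onz(w,*p,.068)[:2] for p in((344,62),(343.5,126),(341,184),(339,236))])
print("tube end z=.005..",onz(w,403,163,.005),onz(w,403,163,.03))
E
```

```text
clock: 3.55
tool_pos: [0.4137, 0.252, 0.2301]
eef_rot: [-2.046, -2.304, 0.221]
force: [0.4, 0.8, 0.5]
opening: 0.0451
gripper_force: 0.0
[ 4.95699892e-01  6.09755149e-03  1.90447732e+00 -1.09798818e-04
  1.38310258e+00  3.77248534e-01] [0.41374966 0.25199224 0.23008172] [-2.04635255 -2.30439277  0.22071083]
clock: 3.8
tool_pos: [0.4109, 0.2502, 0.231]
eef_rot: [2.086, 2.349, 0.0]
force: [-0.6, 1.0, 0.3]
opening: 0.0459
gripper_force: 0.0
[array([451.8264, 162.8802]), array([482.8046, 192.6341]), array([512.7372, 222.6478]), array([541.0813, 249.4003])]
green org [0.5863 0.2656] psi -2.1727761209880114 res mm 3.797547871800311
  cell y 0.0675 [0.6419 0.2274]
  cell y 0.0225 [0.6048 0.2529]
  cell y -0.0225 [0.5678 0.2784]
  cell y -0.0675 [0.5307 0.3039]
[(304, 73.5), (304.0, 125.5), (303.75, 174.25001525878906), (304, 220)] (331.5, 36.0)
grey org [0.4238 0.3012] psi 0.1022595051252564 res mm 1.228973381892151
  cell y 0.0675 [0.417  0.3683]
  cell y 0.0225 [0.4216 0.3236]
  cell y -0.0225 [0.4261 0.2788]
  cell y -0.0675 [0.4307 0.234 ]
caps [array([0.4164, 0.3682]), array([0.422 , 0.3228]), array([0.4258, 0.278 ]), array([0.4298, 0.2347])]
tube end z=.005.. [0.4864 0.2971 0.005 ] [0.4809 0.2983 0.03  ]
```

View pics/s2.png

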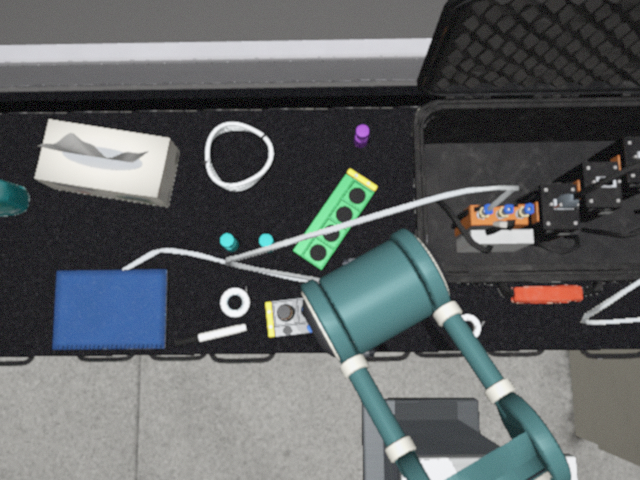

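Top view now: the arm's large wrist drum is at (375,290) and the arch is still clear of it. Tool length is about 0.35 m and the arch is at z ≈ 0.48, so every crossing must be low (TCP ≤ 0.045). I start with black and go above its cell (0.417, 0.368).

```bash
python3 -m creep '[{"tx":0.195,"ty":0.03,"tz":0.1,"ax":0,"ay":0,"az":0},{"tx":0.195,"ty":0.03,"tz":0.1,"ax":0,"ay":0,"az":0},{"tx":0.195,"ty":0.03,"tz":0.1,"ax":0,"ay":0,"az":0},{"tx":0.195,"ty":0.03,"tz":0.1,"ax":0,"ay":0,"az":0},{"tx":0.195,"ty":0.03,"tz":0.1,"ax":0,"ay":0,"az":0},{"tx":0,"ty":0,"tz":0,"ax":0,"ay":0,"az":0},{"tx":0,"ty":0,"tz":0,"ax":0,"ay":0,"az":0}]'; python3 -c "
from h import *
go(.417,.3683,.02,.102)
w=camera('wrist'); s=camera('scene'); cv2.imwrite('pics/w3.png',np.hstack([cv2.resize(w['img'],(400,300)),cv2.resize(s['img'][80:400,120:440],(400,300))])[:,:,::-1])"
```

```text
clock: 4.68
tool_pos: [0.4175, 0.3689, 0.1718]
eef_rot: [2.087, 2.348, -0.0]
force: [0.5, 0.0, -0.4]
opening: 0.0452
gripper_force: 0.0
turn(ax,ay,az) [0.   0.   0.01] then shift [-0.005 -0.005  1.265] | tcp [0.4175 0.3689 0.1718] q [ 0.68  0.09  1.92 -0.    1.13  0.56] t 4.67
```

View pics/w3.png

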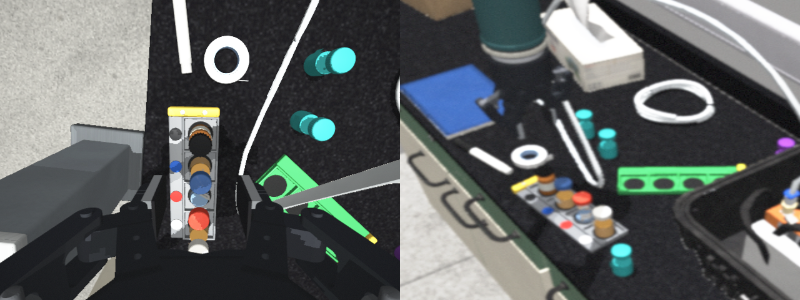

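Right of the gripper a thick grey tube (285,205)–(400,175) shows: the arch comes down at about (0.48, 0.37), close to black's cell. So I take blue first with the fingers across the row. Black then has room for a grasp along the row, away from the tube.

```bash
python3 -m creep '[{"tx":-0.19,"ty":0,"tz":0,"ax":0,"ay":0,"az":0.01},{"tx":-0.186,"ty":0,"tz":0,"ax":0,"ay":0,"az":0},{"tx":0,"ty":0,"tz":0.2,"ax":0,"ay":0,"az":0},{"tx":0,"ty":0,"tz":0.2,"ax":0,"ay":0,"az":0},{"tx":0,"ty":0,"tz":0.2,"ax":0,"ay":0,"az":0},{"tx":0,"ty":0,"tz":0.2,"ax":0,"ay":0,"az":0},{"tx":0,"ty":0,"tz":0.15,"ax":0,"ay":0,"az":0},{"tx":0,"ty":0,"tz":0.15,"ax":0,"ay":0,"az":0},{"tx":0,"ty":0,"tz":0.12,"ax":0,"ay":0,"az":0},{"tx":0,"ty":0,"tz":0,"ax":0,"ay":0,"az":0},{"tx":0,"ty":0,"tz":0,"ax":0,"ay":0,"az":0}]'; python3 -c "
from h import *
go(.4216,.3236,.026,.102)
w=camera('wrist'); s=camera('scene'); cv2.imwrite('pics/w4.png',np.hstack([cv2.resize(w['img'],(400,300)),cv2.resize(s['img'][80:400,120:440],(400,300))])[:,:,::-1])"
```

```text
clock: 6.15
tool_pos: [0.4228, 0.3245, 0.0253]
eef_rot: [2.105, 2.332, 0.001]
force: [-0.6, 0.3, 1.1]
opening: 0.045
gripper_force: 0.0
turn(ax,ay,az) [ 0. -0.  0.] then shift [-0.006 -0.01  -0.006] | tcp [0.4228 0.3245 0.0253] q [ 0.61  0.22  2.08 -0.    0.84  0.51] t 6.15
```

View pics/w4.png

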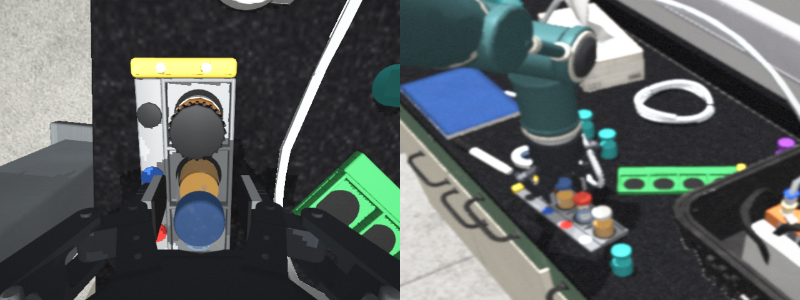

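Wrist view: the blue cap is centred between the pads. Close, lift over the neighbours, then go to the -y side.

```bash
python3 -m creep '[{"tx":0,"ty":0,"tz":0,"ax":0,"ay":0,"az":0},{"tx":0,"ty":0,"tz":0,"ax":0,"ay":0,"az":0},{"tx":0,"ty":0,"tz":0,"ax":0,"ay":0,"az":0},{"tx":0,"ty":0,"tz":0,"ax":0,"ay":0,"az":0},{"tx":0,"ty":0,"tz":0,"ax":0,"ay":0,"az":0},{"tx":0,"ty":0,"tz":-0.07,"ax":0,"ay":0,"az":0},{"tx":0,"ty":0,"tz":-0.15,"ax":0,"ay":0,"az":0},{"tx":0,"ty":0,"tz":-0.2,"ax":0,"ay":0,"az":0},{"tx":0,"ty":0,"tz":-0.2,"ax":0,"ay":0,"az":0},{"tx":0,"ty":0,"tz":-0.08,"ax":0,"ay":0,"az":0},{"tx":0,"ty":0,"tz":0,"ax":0,"ay":0,"az":0}]' -1 30; python3 -c "
from h import *
go(.44,.195,.045,.102)
s=camera('scene'); cv2.imwrite('pics/s5.png',s['img'][:,:,::-1])"
```

```text
clock: 7.62
tool_pos: [0.423, 0.3245, 0.1101]
eef_rot: [2.105, 2.331, 0.004]
force: [-0.2, -0.7, -0.4]
opening: 0.0265
gripper_force: 29.6
turn(ax,ay,az) [ 0.001 -0.001 -0.   ] then shift [-1.088  0.031  0.542] | tcp [0.423  0.3245 0.1101] q [ 0.61  0.1   2.03 -0.    1.01  0.51] t 7.62
```

View pics/s5.png

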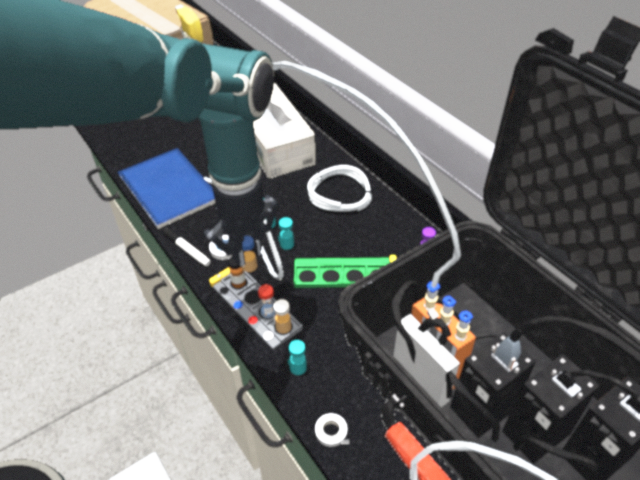

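The vial is held (26.5 mm opening, 29.6 N). Scene: the forearm is thick, so passing under the arch is marginal. I first test gently with the finger side whether the tube is solid, at its low part near (0.479, 0.36, 0.1).

```bash
python3 -m creep '[{"tx":0.16,"ty":0,"tz":0,"ax":0,"ay":0,"az":0},{"tx":0.16,"ty":0.05,"tz":0,"ax":0,"ay":0,"az":0},{"tx":0,"ty":0.05,"tz":0,"ax":0,"ay":0,"az":0},{"tx":0,"ty":0,"tz":0,"ax":0,"ay":0,"az":0}]'
for i in 1 2 3 4; do python3 -m creep '[{"tx":0,"ty":0.025,"tz":0,"ax":0,"ay":0,"az":0},{"tx":0,"ty":0.025,"tz":0,"ax":0,"ay":0,"az":0}]' | grep -E "tool_pos|force:" | head -2; done
python3 -c "
from h import *
w=camera('wrist'); s=camera('scene'); cv2.imwrite('pics/w6.png',np.hstack([cv2.resize(w['img'],(400,300)),cv2.resize(s['img'][140:320,180:360],(400,300))])[:,:,::-1])"
```

```text
clock: 8.18
tool_pos: [0.4307, 0.3639, 0.1084]
eef_rot: [2.104, 2.332, -0.001]
force: [-0.1, 0.5, -0.6]
opening: 0.0263
gripper_force: 29.6
tool_pos: [0.4364, 0.3638, 0.1088]
force: [-0.4, -0.4, -0.4]
tool_pos: [0.4426, 0.3646, 0.109]
force: [1.0, -0.9, -0.9]
tool_pos: [0.4485, 0.3654, 0.1089]
force: [-0.0, -0.8, -0.2]
tool_pos: [0.4544, 0.366, 0.1089]
force: [-0.5, 0.4, -0.8]
```

View pics/w6.png

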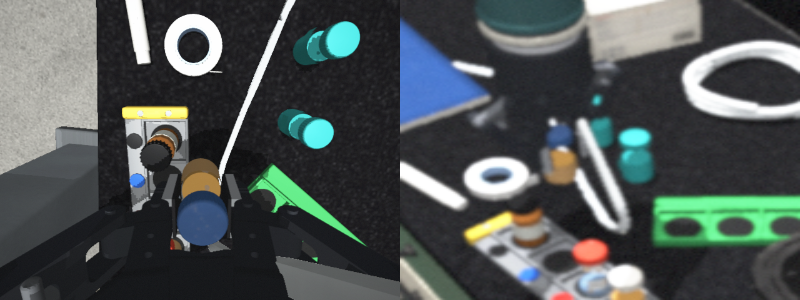

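```bash
python3 - <<'E'
from h import *
np.set_printoptions(precision=3,suppress=True)
w=camera("wrist"); o=readout.get_obs()
T=R.from_rotvec(o["eef_rot"]); off=T.inv().apply(w["position"]-o["tool_pos"]); rel=T.inv()*R.from_rotvec(w["rotation"])
def cam(p,e):
    e=R.from_rotvec(e); return dict(w,position=np.array(p)+e.apply(off),rotation=(e*rel).as_rotvec())
def proj(c,P):
    f=240/np.tan(np.radians(c["fovy"])/2); q=R.from_rotvec(c["rotation"]).inv().apply(P-c["position"]); return np.array([c["cx"]+f*q[0]/-q[2],c["cy"]-f*q[1]/-q[2]])
c3=cam([.4175,.3689,.1718],[2.087,2.348,0]); c2=cam([.4127,.2515,.2313],[-2.088,-2.346,-.001])
for P in ([.481,.432,.269],[.477,.401,.227],[.478,.38,.161],[.479,.359,.09],[.483,.32,.03]):
    P=np.array(P); print(P,"w2",proj(c2,P),"w3/1.6",proj(c3,P)/1.6,"w6/1.6",proj(w,P)/1.6)
# band: plane from w3 x plane from w6
p3,a=ray(c3,640,272);_,b=ray(c3,456,328); n=np.cross(a,b)
for uv in((448,419),(540,445),(640,472)):
    q,d=ray(w,*uv); print("band",q+d*(n@(p3-q))/(n@d))
E
```

```text
[0.481 0.432 0.269] w2 [ 776.391 -434.082] w3/1.6 [561.091 136.6  ] w6/1.6 [-257.649   49.129]
[0.477 0.401 0.227] w2 [ 572.254 -111.094] w3/1.6 [357.314 187.799] w6/1.6 [392.364 337.059]
[0.478 0.38  0.161] w2 [478.679  20.438] w3/1.6 [289.095 174.882] w6/1.6 [258.367 213.692]
[0.479 0.359 0.09 ] w2 [432.799  82.963] w3/1.6 [260.201 167.882] w6/1.6 [232.559 187.778]
[0.483 0.32  0.03 ] w2 [409.483 139.373] w3/1.6 [246.557 180.384] w6/1.6 [223.746 197.942]
band [0.483 0.371 0.178]
band [0.483 0.392 0.207]
band [0.483 0.402 0.221]
```

The tube band triangulates to (0.483, 0.39, 0.207), well inside the gripper body, with no force: the tube is only scenery. From here I go directly, still watching forces.

```bash
python3 -m creep '[{"tx":0,"ty":0,"tz":0,"ax":0,"ay":0,"az":-0.1},{"tx":0,"ty":0,"tz":0,"ax":0,"ay":0,"az":-0.1},{"tx":0,"ty":0,"tz":0,"ax":0,"ay":0,"az":-0.1},{"tx":0,"ty":0,"tz":0,"ax":0,"ay":0,"az":-0.1},{"tx":0,"ty":0,"tz":0,"ax":0,"ay":0,"az":-0.1},{"tx":0,"ty":0,"tz":0,"ax":0,"ay":0,"az":-0.075},{"tx":0,"ty":0,"tz":0,"ax":0,"ay":0,"az":0}]'; python3 -c "
from h import *
go(.5678,.2784,.109,.969)"
```

```text
clock: 10.2
tool_pos: [0.4541, 0.366, 0.1089]
eef_rot: [-0.94, -2.998, 0.0]
force: [0.9, -0.1, 0.1]
opening: 0.026
gripper_force: 29.6
turn(ax,ay,az) [-0.    -0.    -0.004] then shift [-1.194e+00 -6.500e-02 -1.000e-03] | tcp [0.4541 0.366  0.1089] q [ 0.64  0.2   1.92  0.    1.02 -0.33] t 10.2
```

```bash
python3 -m creep '[{"tx":-0.15,"ty":-0.01,"tz":0,"ax":0,"ay":0,"az":0},{"tx":-0.15,"ty":-0.01,"tz":0,"ax":0,"ay":0,"az":0},{"tx":-0.15,"ty":-0.01,"tz":0,"ax":0,"ay":0,"az":0},{"tx":-0.15,"ty":-0.01,"tz":0,"ax":0,"ay":0,"az":0},{"tx":-0.15,"ty":-0.01,"tz":0,"ax":0,"ay":0,"az":0},{"tx":-0.15,"ty":-0.005,"tz":0,"ax":0,"ay":0,"az":0},{"tx":-0.15,"ty":-0.005,"tz":0,"ax":0,"ay":0,"az":0},{"tx":-0.144,"ty":-0.005,"tz":0,"ax":0,"ay":0,"az":0},{"tx":0,"ty":0,"tz":0,"ax":0,"ay":0,"az":0},{"tx":0,"ty":0,"tz":0,"ax":0,"ay":0,"az":0}]'; python3 -c "
from h import *
go(.5678,.2784,.0262,.969); print(readout.get_obs()['joint_efforts'])
w=camera('wrist'); s=camera('scene'); np.savez('w7.npz',**w); cv2.imwrite('pics/w7.png',np.hstack([cv2.resize(w['img'],(400,300)),cv2.resize(s['img'][140:320,240:420],(400,300))])[:,:,::-1])"
```

```text
clock: 11.45
tool_pos: [0.5672, 0.278, 0.1087]
eef_rot: [-0.938, -2.998, 0.0]
force: [0.6, -0.7, -1.0]
opening: 0.0263
gripper_force: 29.6
turn(ax,ay,az) [-0.    -0.    -0.003] then shift [-0.002  0.006  0.688] | tcp [0.5672 0.278  0.1087] q [ 0.42  0.28  1.82  0.    1.04 -0.55] t 11.45
[-4.37857378e-01 -4.92768180e+01 -3.36895788e+01 -3.20530927e-02
 -2.59253959e-02 -3.74729745e-03]
```

View pics/w7.png

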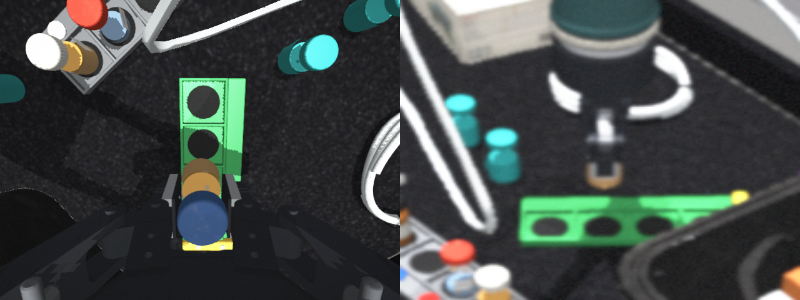

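```bash
python3 - <<'E'
from h import *
np.set_printoptions(precision=4,suppress=True)
w=dict(np.load("w7.npz")); w["fovy"],w["cx"],w["cy"]=[float(w[k]) for k in("fovy","cx","cy")]
h=cv2.cvtColor(w["img"],cv2.COLOR_RGB2HSV); g=cv2.cvtColor(w["img"],cv2.COLOR_RGB2GRAY)
m=((g<60)).astype(np.uint8); m[:, :296]=0; m[:,352:]=0; m[:130]=0; m[255:]=0
n,l,st,ce=cv2.connectedComponentsWithStats(m)
for s,c in zip(st[1:],ce[1:]):
    if s[4]>300: print(s,c,onz(w,*c,.0045)[:2])
E
```

```text
[ 300  142   51   48 1174] [331.109  168.8756] [0.5356 0.3071]
[ 300  208   50   46 1820] [324.6357 230.7066] [0.567  0.2803]
```

The cell disc below measures (0.567, 0.280), within 2 mm of the target. Lower, release, rise.

```bash
python3 -m creep '[{"tx":-0.002,"ty":0.01,"tz":0.15,"ax":0,"ay":0,"az":0},{"tx":0,"ty":0,"tz":0.15,"ax":0,"ay":0,"az":0},{"tx":0,"ty":0,"tz":0.15,"ax":0,"ay":0,"az":0},{"tx":0,"ty":0,"tz":0.1,"ax":0,"ay":0,"az":0},{"tx":0,"ty":0,"tz":0.07,"ax":0,"ay":0,"az":0},{"tx":0,"ty":0,"tz":0.04,"ax":0,"ay":0,"az":0},{"tx":0,"ty":0,"tz":0.028,"ax":0,"ay":0,"az":0},{"tx":0,"ty":0,"tz":0,"ax":0,"ay":0,"az":0},{"tx":0,"ty":0,"tz":0,"ax":0,"ay":0,"az":0}]' && python3 -m creep '[{"tx":0,"ty":0,"tz":0,"ax":0,"ay":0,"az":0},{"tx":0,"ty":0,"tz":0,"ax":0,"ay":0,"az":0},{"tx":0,"ty":0,"tz":0,"ax":0,"ay":0,"az":0},{"tx":0,"ty":0,"tz":0,"ax":0,"ay":0,"az":0},{"tx":0,"ty":0,"tz":-0.1,"ax":0,"ay":0,"az":0},{"tx":0,"ty":0,"tz":-0.2,"ax":0,"ay":0,"az":0},{"tx":0,"ty":0,"tz":-0.25,"ax":0,"ay":0,"az":0},{"tx":0,"ty":0,"tz":-0.25,"ax":0,"ay":0,"az":0},{"tx":0,"ty":0,"tz":0,"ax":0,"ay":0,"az":0}]' 0.06; python3 -c "
from h import *
go(.417,.3683,.122,.102); go(.417,.3683,.122,.969)
w=camera('wrist'); s=camera('scene'); cv2.imwrite('pics/w8.png',np.hstack([cv2.resize(w['img'],(400,300)),cv2.resize(s['img'][140:320,240:420],(400,300))])[:,:,::-1])"
```

```text
clock: 12.68
tool_pos: [0.5688, 0.279, 0.0269]
eef_rot: [0.938, 2.998, 0.001]
force: [-0.1, -0.3, 0.3]
opening: 0.0261
gripper_force: 29.6
clock: 13.8
tool_pos: [0.5711, 0.28, 0.1268]
eef_rot: [0.936, 2.993, 0.008]
force: [0.1, 0.1, -0.8]
opening: 0.045
gripper_force: 0.0
turn(ax,ay,az) [0.005 0.001 0.575] then shift [ 0.863 -1.203  0.04 ] | tcp [0.5711 0.28   0.1268] q [ 0.42  0.27  1.8   0.    1.07 -0.55] t 13.8
turn(ax,ay,az) [ 0.004  0.003 -0.003] then shift [ 1.475 -0.12   0.04 ] | tcp [0.5711 0.28   0.1268] q [ 0.42  0.27  1.8   0.    1.07 -0.55] t 13.8
```

View pics/w8.png

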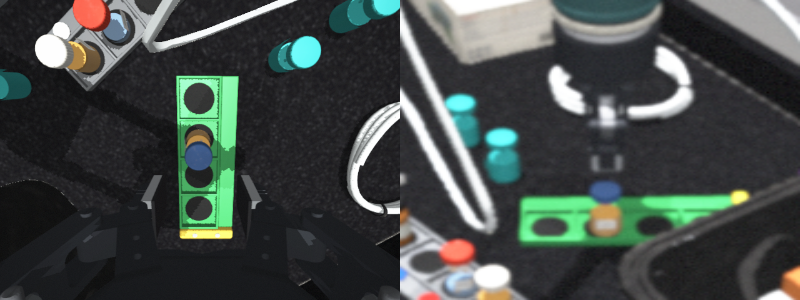

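Blue stands in the third cell from the green rack's yellow end. Next black; the heading can stay, since blue's grey cell is empty.

```bash
python3 -m creep '[{"tx":0.15,"ty":-0.015,"tz":0,"ax":0.004,"ay":0.003,"az":-0.003},{"tx":0.21,"ty":-0.015,"tz":0,"ax":0,"ay":0,"az":0},{"tx":0.21,"ty":-0.015,"tz":0,"ax":0,"ay":0,"az":0},{"tx":0.21,"ty":-0.015,"tz":0,"ax":0,"ay":0,"az":0},{"tx":0.21,"ty":-0.015,"tz":0,"ax":0,"ay":0,"az":0},{"tx":0.21,"ty":-0.015,"tz":0,"ax":0,"ay":0,"az":0},{"tx":0.175,"ty":-0.015,"tz":0,"ax":0,"ay":0,"az":0},{"tx":0.1,"ty":-0.015,"tz":0,"ax":0,"ay":0,"az":0},{"tx":0,"ty":0,"tz":0,"ax":0,"ay":0,"az":0},{"tx":0,"ty":0,"tz":0,"ax":0,"ay":0,"az":0}]'; python3 -c "
from h import *
go(.417,.3683,.026,.969)"
```

```text
clock: 15.15
tool_pos: [0.4149, 0.3671, 0.1232]
eef_rot: [-0.93, -2.995, 0.007]
force: [0.1, 0.3, 0.5]
opening: 0.0452
gripper_force: 0.0
turn(ax,ay,az) [-0.004 -0.003 -0.   ] then shift [-0.009  0.018  0.81 ] | tcp [0.4149 0.3671 0.1232] q [ 0.68  0.13  1.97  0.    1.05 -0.29] t 15.15
```

```bash
python3 -m creep '[{"tx":-0.009,"ty":0.018,"tz":0.15,"ax":-0.004,"ay":-0.003,"az":0},{"tx":0,"ty":0,"tz":0.2,"ax":0,"ay":0,"az":0},{"tx":0,"ty":0,"tz":0.2,"ax":0,"ay":0,"az":0},{"tx":0,"ty":0,"tz":0.15,"ax":0,"ay":0,"az":0},{"tx":0,"ty":0,"tz":0.11,"ax":0,"ay":0,"az":0},{"tx":0,"ty":0,"tz":0,"ax":0,"ay":0,"az":0},{"tx":0,"ty":0,"tz":0,"ax":0,"ay":0,"az":0}]' ; python3 -c "
from h import *
go(.417,.3683,.026,.969)"; python3 -m creep '[{"tx":0,"ty":0,"tz":0,"ax":0,"ay":0,"az":0},{"tx":0,"ty":0,"tz":0,"ax":0,"ay":0,"az":0},{"tx":0,"ty":0,"tz":0,"ax":0,"ay":0,"az":0},{"tx":0,"ty":0,"tz":0,"ax":0,"ay":0,"az":0},{"tx":0,"ty":0,"tz":0,"ax":0,"ay":0,"az":0}]' -1 30;  python3 -c "
from h import *
go(.417,.3683,.026,.969)"; python3 -m creep '[{"tx":0,"ty":0,"tz":-0.07,"ax":0,"ay":0,"az":0},{"tx":0,"ty":0,"tz":-0.15,"ax":0,"ay":0,"az":0},{"tx":0,"ty":0,"tz":-0.2,"ax":0,"ay":0,"az":0},{"tx":0,"ty":0,"tz":-0.2,"ax":0,"ay":0,"az":0},{"tx":0,"ty":0,"tz":-0.08,"ax":0,"ay":0,"az":0},{"tx":0,"ty":0,"tz":0,"ax":0,"ay":0,"az":0}]'; python3 -c "
from h import *
go(.5303,.3049,.11,.969)"
```

```text
clock: 16.02
tool_pos: [0.417, 0.3687, 0.0265]
eef_rot: [0.931, 3.0, 0.002]
force: [0.0, 0.1, -0.6]
opening: 0.0454
gripper_force: 0.0
turn(ax,ay,az) [ 0.001  0.    -0.   ] then shift [-0.002 -0.003  0.005] | tcp [0.417  0.3687 0.0265] q [ 0.68  0.26  2.03  0.    0.85 -0.29] t 16.02
clock: 16.65
tool_pos: [0.417, 0.3688, 0.027]
eef_rot: [0.931, 3.0, 0.002]
force: [-0.8, -1.2, 5.7]
opening: 0.0258
gripper_force: 29.8
turn(ax,ay,az) [0.001 0.    0.   ] then shift [-0.002 -0.004  0.008] | tcp [0.417  0.3688 0.027 ] q [ 0.68  0.26  2.03 -0.    0.85 -0.29] t 16.65
clock: 17.4
tool_pos: [0.4169, 0.3688, 0.1111]
eef_rot: [0.931, 2.999, 0.003]
force: [-0.3, -0.2, -0.1]
opening: 0.0261
gripper_force: 29.6
turn(ax,ay,az) [0.001 0.    0.   ] then shift [-1.08   0.096  0.009] | tcp [0.4169 0.3688 0.1111] q [ 0.68  0.15  1.98  0.    1.01 -0.29] t 17.4
```

```bash
python3 -m creep '[{"tx":-0.15,"ty":0.012,"tz":0,"ax":0,"ay":0,"az":0},{"tx":-0.15,"ty":0.012,"tz":0,"ax":0,"ay":0,"az":0},{"tx":-0.15,"ty":0.012,"tz":0,"ax":0,"ay":0,"az":0},{"tx":-0.15,"ty":0.012,"tz":0,"ax":0,"ay":0,"az":0},{"tx":-0.15,"ty":0.012,"tz":0,"ax":0,"ay":0,"az":0},{"tx":-0.15,"ty":0.012,"tz":0,"ax":0,"ay":0,"az":0},{"tx":-0.12,"ty":0.012,"tz":0,"ax":0,"ay":0,"az":0},{"tx":-0.06,"ty":0.012,"tz":0,"ax":0,"ay":0,"az":0},{"tx":0,"ty":0,"tz":0,"ax":0,"ay":0,"az":0},{"tx":0,"ty":0,"tz":0,"ax":0,"ay":0,"az":0}]'; python3 -c "
from h import *
go(.5303,.3049,.0278,.969)"
```

```text
clock: 18.65
tool_pos: [0.5292, 0.3046, 0.1098]
eef_rot: [-0.93, -3.0, 0.0]
force: [-0.7, -0.9, -0.5]
opening: 0.0254
gripper_force: 29.6
turn(ax,ay,az) [-0. -0.  0.] then shift [-0.006  0.007  0.683] | tcp [0.5292 0.3046 0.1098] q [ 0.48  0.25  1.86  0.    1.03 -0.49] t 18.65
```

```bash
python3 -m creep '[{"tx":-0.006,"ty":0.007,"tz":0.15,"ax":0,"ay":0,"az":0},{"tx":0,"ty":0,"tz":0.15,"ax":0,"ay":0,"az":0},{"tx":0,"ty":0,"tz":0.15,"ax":0,"ay":0,"az":0},{"tx":0,"ty":0,"tz":0.1,"ax":0,"ay":0,"az":0},{"tx":0,"ty":0,"tz":0.07,"ax":0,"ay":0,"az":0},{"tx":0,"ty":0,"tz":0.04,"ax":0,"ay":0,"az":0},{"tx":0,"ty":0,"tz":0.023,"ax":0,"ay":0,"az":0},{"tx":0,"ty":0,"tz":0,"ax":0,"ay":0,"az":0},{"tx":0,"ty":0,"tz":0,"ax":0,"ay":0,"az":0}]' && python3 -m creep '[{"tx":0,"ty":0,"tz":0,"ax":0,"ay":0,"az":0},{"tx":0,"ty":0,"tz":0,"ax":0,"ay":0,"az":0},{"tx":0,"ty":0,"tz":0,"ax":0,"ay":0,"az":0},{"tx":0,"ty":0,"tz":0,"ax":0,"ay":0,"az":0},{"tx":0,"ty":0,"tz":-0.1,"ax":0,"ay":0,"az":0},{"tx":0,"ty":0,"tz":-0.2,"ax":0,"ay":0,"az":0},{"tx":0,"ty":0,"tz":-0.25,"ax":0,"ay":0,"az":0},{"tx":0,"ty":0,"tz":-0.25,"ax":0,"ay":0,"az":0},{"tx":0,"ty":0,"tz":0,"ax":0,"ay":0,"az":0},{"tx":0,"ty":0,"tz":0,"ax":0,"ay":0,"az":0}]' 0.06; python3 -c "
from h import *
go(.4261,.2788,.125,.6)"
```

```text
clock: 19.77
tool_pos: [0.5312, 0.3049, 0.0285]
eef_rot: [0.931, 3.0, 0.001]
force: [-0.9, 0.8, -0.7]
opening: 0.0256
gripper_force: 29.7
clock: 21.02
tool_pos: [0.5306, 0.3046, 0.1239]
eef_rot: [-0.931, -3.0, 0.0]
force: [0.0, -0.7, -0.6]
opening: 0.0457
gripper_force: 0.0
turn(ax,ay,az) [-0.    -0.     0.246] then shift [ 0.314 -0.84  -0.009] | tcp [0.5306 0.3046 0.1239] q [ 0.48  0.23  1.85 -0.    1.06 -0.49] t 21.02
```

```bash
python3 -m creep '[{"tx":0,"ty":0,"tz":0,"ax":0,"ay":0,"az":0.1},{"tx":0,"ty":0,"tz":0,"ax":0,"ay":0,"az":0.1},{"tx":0,"ty":0,"tz":0,"ax":0,"ay":0,"az":0.046},{"tx":0.05,"ty":-0.14,"tz":0,"ax":0,"ay":0,"az":0},{"tx":0.05,"ty":-0.14,"tz":0,"ax":0,"ay":0,"az":0},{"tx":0.054,"ty":-0.14,"tz":0,"ax":0,"ay":0,"az":0},{"tx":0.054,"ty":-0.14,"tz":0,"ax":0,"ay":0,"az":0},{"tx":0.053,"ty":-0.14,"tz":0,"ax":0,"ay":0,"az":0},{"tx":0.053,"ty":-0.14,"tz":0,"ax":0,"ay":0,"az":0},{"tx":0,"ty":0,"tz":0,"ax":0,"ay":0,"az":0},{"tx":0,"ty":0,"tz":0,"ax":0,"ay":0,"az":0}]'; python3 -c "
from h import *
go(.4261,.2788,.027,.6)
w=camera('wrist'); s=camera('scene'); cv2.imwrite('pics/w9.png',np.hstack([cv2.resize(w['img'],(400,300)),cv2.resize(s['img'][180:360,200:380],(400,300))])[:,:,::-1])"
```

```text
clock: 22.4
tool_pos: [0.4268, 0.2792, 0.1243]
eef_rot: [1.465, 2.778, 0.002]
force: [-0.5, 0.4, -0.2]
opening: 0.0451
gripper_force: 0.0
turn(ax,ay,az) [0.001 0.    0.   ] then shift [ 0.001 -0.007  0.811] | tcp [0.4268 0.2792 0.1243] q [ 0.53  0.05  2.06 -0.    1.03 -0.07] t 22.4
```

View pics/w9.png

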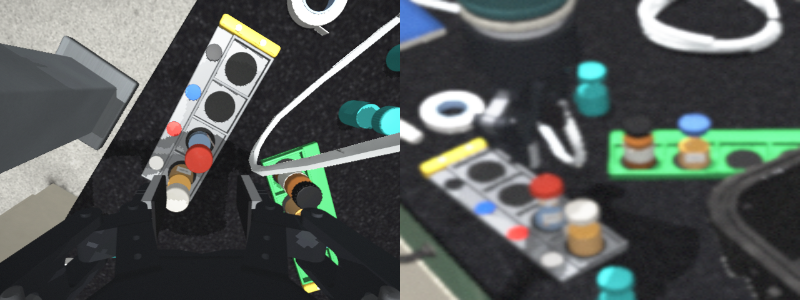

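Scene: black and blue stand upright in the two far green cells; red cap (198,158) is ahead of the fingers as expected. Descend onto red.

```bash
python3 -m creep '[{"tx":0,"ty":-0.007,"tz":0.15,"ax":0,"ay":0,"az":0},{"tx":0,"ty":0,"tz":0.2,"ax":0,"ay":0,"az":0},{"tx":0,"ty":0,"tz":0.2,"ax":0,"ay":0,"az":0},{"tx":0,"ty":0,"tz":0.15,"ax":0,"ay":0,"az":0},{"tx":0,"ty":0,"tz":0.105,"ax":0,"ay":0,"az":0},{"tx":0,"ty":0,"tz":0,"ax":0,"ay":0,"az":0},{"tx":0,"ty":0,"tz":0,"ax":0,"ay":0,"az":0}]' && python3 -m creep '[{"tx":0,"ty":0,"tz":0,"ax":0,"ay":0,"az":0},{"tx":0,"ty":0,"tz":0,"ax":0,"ay":0,"az":0},{"tx":0,"ty":0,"tz":0,"ax":0,"ay":0,"az":0},{"tx":0,"ty":0,"tz":0,"ax":0,"ay":0,"az":0},{"tx":0,"ty":0,"tz":0,"ax":0,"ay":0,"az":0}]' -1 30 && python3 -m creep '[{"tx":0,"ty":0,"tz":-0.07,"ax":0,"ay":0,"az":0},{"tx":0,"ty":0,"tz":-0.15,"ax":0,"ay":0,"az":0},{"tx":0,"ty":0,"tz":-0.2,"ax":0,"ay":0,"az":0},{"tx":0,"ty":0,"tz":-0.2,"ax":0,"ay":0,"az":0},{"tx":0,"ty":0,"tz":-0.08,"ax":0,"ay":0,"az":0},{"tx":0,"ty":0,"tz":0,"ax":0,"ay":0,"az":0}]'; python3 -c "
from h import *
go(.6046,.2537,.11,.969)"
```

```text
clock: 23.38
tool_pos: [0.4263, 0.2788, 0.0279]
eef_rot: [1.465, 2.778, 0.002]
force: [-0.1, -0.7, -0.4]
opening: 0.0453
gripper_force: 0.0
clock: 24.0
tool_pos: [0.4264, 0.2789, 0.0283]
eef_rot: [1.465, 2.778, 0.002]
force: [-0.8, -0.1, 5.7]
opening: 0.026
gripper_force: 29.6
clock: 24.75
tool_pos: [0.4262, 0.2788, 0.1124]
eef_rot: [1.465, 2.778, 0.003]
force: [0.1, 0.2, -1.0]
opening: 0.0262
gripper_force: 29.6
turn(ax,ay,az) [ 0.001  0.    -0.246] then shift [-1.344  0.669  0.02 ] | tcp [0.4262 0.2788 0.1124] q [ 0.53  0.06  2.07  0.    1.01 -0.07] t 24.75
```

```bash
python3 -m creep '[{"tx":0,"ty":0,"tz":0,"ax":0,"ay":0,"az":-0.1},{"tx":0,"ty":0,"tz":0,"ax":0,"ay":0,"az":-0.1},{"tx":0,"ty":0,"tz":0,"ax":0,"ay":0,"az":-0.046},{"tx":-0.15,"ty":0.075,"tz":0,"ax":0,"ay":0,"az":0},{"tx":-0.15,"ty":0.075,"tz":0,"ax":0,"ay":0,"az":0},{"tx":-0.15,"ty":0.075,"tz":0,"ax":0,"ay":0,"az":0},{"tx":-0.15,"ty":0.075,"tz":0,"ax":0,"ay":0,"az":0},{"tx":-0.15,"ty":0.075,"tz":0,"ax":0,"ay":0,"az":0},{"tx":-0.15,"ty":0.075,"tz":0,"ax":0,"ay":0,"az":0},{"tx":-0.15,"ty":0.075,"tz":0,"ax":0,"ay":0,"az":0},{"tx":-0.15,"ty":0.075,"tz":0,"ax":0,"ay":0,"az":0},{"tx":-0.144,"ty":0.069,"tz":0,"ax":0,"ay":0,"az":0},{"tx":0,"ty":0,"tz":0,"ax":0,"ay":0,"az":0},{"tx":0,"ty":0,"tz":0,"ax":0,"ay":0,"az":0}]'; python3 -c "
from h import *
go(.6046,.2537,.029,.969)"
```

```text
clock: 26.5
tool_pos: [0.6035, 0.2532, 0.111]
eef_rot: [-0.931, -2.999, 0.001]
force: [0.1, 0.3, -1.8]
opening: 0.0263
gripper_force: 29.7
turn(ax,ay,az) [-0.001 -0.001 -0.   ] then shift [-0.005  0.008  0.684] | tcp [0.6035 0.2532 0.111 ] q [ 0.36  0.32  1.76  0.    1.06 -0.61] t 26.5
```

```bash
python3 -m creep '[{"tx":-0.005,"ty":0.008,"tz":0.15,"ax":0,"ay":0,"az":0},{"tx":0,"ty":0,"tz":0.15,"ax":0,"ay":0,"az":0},{"tx":0,"ty":0,"tz":0.15,"ax":0,"ay":0,"az":0},{"tx":0,"ty":0,"tz":0.1,"ax":0,"ay":0,"az":0},{"tx":0,"ty":0,"tz":0.07,"ax":0,"ay":0,"az":0},{"tx":0,"ty":0,"tz":0.04,"ax":0,"ay":0,"az":0},{"tx":0,"ty":0,"tz":0.024,"ax":0,"ay":0,"az":0},{"tx":0,"ty":0,"tz":0,"ax":0,"ay":0,"az":0},{"tx":0,"ty":0,"tz":0,"ax":0,"ay":0,"az":0}]' && python3 -m creep '[{"tx":0,"ty":0,"tz":0,"ax":0,"ay":0,"az":0},{"tx":0,"ty":0,"tz":0,"ax":0,"ay":0,"az":0},{"tx":0,"ty":0,"tz":0,"ax":0,"ay":0,"az":0},{"tx":0,"ty":0,"tz":0,"ax":0,"ay":0,"az":0},{"tx":0,"ty":0,"tz":-0.1,"ax":0,"ay":0,"az":0},{"tx":0,"ty":0,"tz":-0.2,"ax":0,"ay":0,"az":0},{"tx":0,"ty":0,"tz":-0.25,"ax":0,"ay":0,"az":0},{"tx":0,"ty":0,"tz":-0.25,"ax":0,"ay":0,"az":0},{"tx":0,"ty":0,"tz":0,"ax":0,"ay":0,"az":0},{"tx":0,"ty":0,"tz":0,"ax":0,"ay":0,"az":0}]' 0.06; python3 -c "
from h import *
go(.4303,.2343,.125,.969)"
```

```text
clock: 27.62
tool_pos: [0.6055, 0.2539, 0.0298]
eef_rot: [0.931, 3.0, 0.001]
force: [-0.0, -0.7, -1.0]
opening: 0.0262
gripper_force: 29.7
clock: 28.88
tool_pos: [0.6048, 0.2536, 0.1252]
eef_rot: [-0.931, -3.0, 0.0]
force: [0.4, -0.2, -0.7]
opening: 0.0451
gripper_force: 0.0
turn(ax,ay,az) [-0. -0. -0.] then shift [ 1.107 -0.956  0.002] | tcp [0.6048 0.2536 0.1252] q [ 0.36  0.31  1.75 -0.    1.08 -0.61] t 28.88
```

```bash
python3 -m creep '[{"tx":0.11,"ty":-0.1,"tz":0,"ax":0,"ay":0,"az":0},{"tx":0.13,"ty":-0.11,"tz":0,"ax":0,"ay":0,"az":0},{"tx":0.13,"ty":-0.11,"tz":0,"ax":0,"ay":0,"az":0},{"tx":0.13,"ty":-0.11,"tz":0,"ax":0,"ay":0,"az":0},{"tx":0.13,"ty":-0.11,"tz":0,"ax":0,"ay":0,"az":0},{"tx":0.13,"ty":-0.11,"tz":0,"ax":0,"ay":0,"az":0},{"tx":0.13,"ty":-0.11,"tz":0,"ax":0,"ay":0,"az":0},{"tx":0.13,"ty":-0.11,"tz":0,"ax":0,"ay":0,"az":0},{"tx":0.087,"ty":-0.086,"tz":0,"ax":0,"ay":0,"az":0},{"tx":0,"ty":0,"tz":0,"ax":0,"ay":0,"az":0},{"tx":0,"ty":0,"tz":0,"ax":0,"ay":0,"az":0}]'; python3 -c "
from h import *
go(.4303,.2343,.027,.969)"
```

```text
clock: 30.25
tool_pos: [0.4311, 0.2345, 0.1252]
eef_rot: [0.931, 3.0, 0.0]
force: [0.1, 0.5, 0.2]
opening: 0.0452
gripper_force: 0.0
turn(ax,ay,az) [0. 0. 0.] then shift [ 0.005 -0.005  0.819] | tcp [0.4311 0.2345 0.1252] q [ 0.45  0.01  2.1  -0.    1.03 -0.52] t 30.25
```

```bash
python3 -m creep '[{"tx":0.005,"ty":-0.005,"tz":0.15,"ax":0,"ay":0,"az":0},{"tx":0,"ty":0,"tz":0.2,"ax":0,"ay":0,"az":0},{"tx":0,"ty":0,"tz":0.2,"ax":0,"ay":0,"az":0},{"tx":0,"ty":0,"tz":0.15,"ax":0,"ay":0,"az":0},{"tx":0,"ty":0,"tz":0.115,"ax":0,"ay":0,"az":0},{"tx":0,"ty":0,"tz":0,"ax":0,"ay":0,"az":0},{"tx":0,"ty":0,"tz":0,"ax":0,"ay":0,"az":0}]' && python3 -m creep '[{"tx":0,"ty":0,"tz":0,"ax":0,"ay":0,"az":0},{"tx":0,"ty":0,"tz":0,"ax":0,"ay":0,"az":0},{"tx":0,"ty":0,"tz":0,"ax":0,"ay":0,"az":0},{"tx":0,"ty":0,"tz":0,"ax":0,"ay":0,"az":0},{"tx":0,"ty":0,"tz":0,"ax":0,"ay":0,"az":0}]' -1 30 && python3 -m creep '[{"tx":0,"ty":0,"tz":-0.07,"ax":0,"ay":0,"az":0},{"tx":0,"ty":0,"tz":-0.15,"ax":0,"ay":0,"az":0},{"tx":0,"ty":0,"tz":-0.2,"ax":0,"ay":0,"az":0},{"tx":0,"ty":0,"tz":-0.2,"ax":0,"ay":0,"az":0},{"tx":0,"ty":0,"tz":-0.08,"ax":0,"ay":0,"az":0},{"tx":0,"ty":0,"tz":0,"ax":0,"ay":0,"az":0}]'; python3 -c "
from h import *
go(.6416,.2282,.11,.969)"
```

```text
clock: 31.12
tool_pos: [0.4303, 0.2344, 0.0277]
eef_rot: [0.931, 3.0, 0.001]
force: [0.2, -0.0, -0.1]
opening: 0.0455
gripper_force: 0.0
clock: 31.75
tool_pos: [0.4306, 0.2347, 0.0283]
eef_rot: [0.931, 2.999, 0.002]
force: [0.2, 0.1, 4.8]
opening: 0.0261
gripper_force: 30.5
clock: 32.5
tool_pos: [0.43, 0.2344, 0.1119]
eef_rot: [0.931, 3.0, 0.001]
force: [-0.3, -0.1, -0.7]
opening: 0.026
gripper_force: 30.0
turn(ax,ay,az) [0.001 0.    0.   ] then shift [-1.482  0.956  0.016] | tcp [0.43   0.2344 0.1119] q [ 0.45  0.02  2.11  0.    1.01 -0.52] t 32.5
```

```bash
python3 -m creep '[{"tx":-0.14,"ty":0.09,"tz":0,"ax":0,"ay":0,"az":0},{"tx":-0.14,"ty":0.09,"tz":0,"ax":0,"ay":0,"az":0},{"tx":-0.14,"ty":0.09,"tz":0,"ax":0,"ay":0,"az":0},{"tx":-0.14,"ty":0.09,"tz":0,"ax":0,"ay":0,"az":0},{"tx":-0.14,"ty":0.09,"tz":0,"ax":0,"ay":0,"az":0},{"tx":-0.14,"ty":0.09,"tz":0,"ax":0,"ay":0,"az":0},{"tx":-0.14,"ty":0.09,"tz":0,"ax":0,"ay":0,"az":0},{"tx":-0.14,"ty":0.09,"tz":0,"ax":0,"ay":0,"az":0},{"tx":-0.14,"ty":0.09,"tz":0,"ax":0,"ay":0,"az":0},{"tx":-0.14,"ty":0.09,"tz":0,"ax":0,"ay":0,"az":0},{"tx":-0.082,"ty":0.056,"tz":0,"ax":0,"ay":0,"az":0},{"tx":0,"ty":0,"tz":0,"ax":0,"ay":0,"az":0},{"tx":0,"ty":0,"tz":0,"ax":0,"ay":0,"az":0}]'; python3 -c "
from h import *
go(.6416,.2282,.029,.969)"
```

```text
clock: 34.12
tool_pos: [0.6408, 0.228, 0.1111]
eef_rot: [-0.931, -2.999, 0.001]
force: [-0.7, 0.2, -0.9]
opening: 0.0258
gripper_force: 30.0
turn(ax,ay,az) [-0.001 -0.001 -0.   ] then shift [-0.005  0.005  0.684] | tcp [0.6408 0.228  0.1111] q [ 0.31  0.37  1.7   0.    1.07 -0.66] t 34.12
```

```bash
python3 -m creep '[{"tx":-0.005,"ty":0.005,"tz":0.15,"ax":0,"ay":0,"az":0},{"tx":0,"ty":0,"tz":0.15,"ax":0,"ay":0,"az":0},{"tx":0,"ty":0,"tz":0.15,"ax":0,"ay":0,"az":0},{"tx":0,"ty":0,"tz":0.1,"ax":0,"ay":0,"az":0},{"tx":0,"ty":0,"tz":0.07,"ax":0,"ay":0,"az":0},{"tx":0,"ty":0,"tz":0.04,"ax":0,"ay":0,"az":0},{"tx":0,"ty":0,"tz":0.024,"ax":0,"ay":0,"az":0},{"tx":0,"ty":0,"tz":0,"ax":0,"ay":0,"az":0},{"tx":0,"ty":0,"tz":0,"ax":0,"ay":0,"az":0}]' && python3 -m creep '[{"tx":0,"ty":0,"tz":0,"ax":0,"ay":0,"az":0},{"tx":0,"ty":0,"tz":0,"ax":0,"ay":0,"az":0},{"tx":0,"ty":0,"tz":0,"ax":0,"ay":0,"az":0},{"tx":0,"ty":0,"tz":0,"ax":0,"ay":0,"az":0},{"tx":0,"ty":0,"tz":-0.1,"ax":0,"ay":0,"az":0},{"tx":0,"ty":0,"tz":-0.2,"ax":0,"ay":0,"az":0},{"tx":0,"ty":0,"tz":-0.25,"ax":0,"ay":0,"az":0},{"tx":0,"ty":0,"tz":-0.25,"ax":0,"ay":0,"az":0},{"tx":0,"ty":0,"tz":-0.25,"ax":0,"ay":0,"az":0},{"tx":0.2,"ty":-0.2,"tz":-0.25,"ax":0,"ay":0,"az":0},{"tx":0.2,"ty":-0.2,"tz":0,"ax":0,"ay":0,"az":0},{"tx":0.2,"ty":-0.2,"tz":0,"ax":0,"ay":0,"az":0},{"tx":0.2,"ty":-0.2,"tz":0,"ax":0,"ay":0,"az":0},{"tx":0,"ty":0,"tz":0,"ax":0,"ay":0,"az":0},{"tx":0,"ty":0,"tz":0,"ax":0,"ay":0,"az":0}]' 0.06; python3 - <<'E'
from h import *
np.set_printoptions(precision=1,suppress=True)
w=camera('wrist'); s=camera('scene'); np.savez('w10.npz',**w); print(w["position"])
cv2.imwrite('pics/w10.png',np.hstack([cv2.resize(w['img'],(400,300)),cv2.resize(s['img'][180:360,230:410],(400,300))])[:,:,::-1])
E
```

```text
clock: 35.25
tool_pos: [0.6426, 0.2284, 0.03]
eef_rot: [0.931, 3.0, 0.001]
force: [-0.3, -0.5, -0.8]
opening: 0.0262
gripper_force: 30.0
clock: 37.12
tool_pos: [0.5095, 0.2038, 0.1865]
eef_rot: [0.93, 2.999, 0.002]
force: [0.1, -0.3, 0.0]
opening: 0.0453
gripper_force: 0.0
[0.5 0.2 0.3]
```

View pics/w10.png

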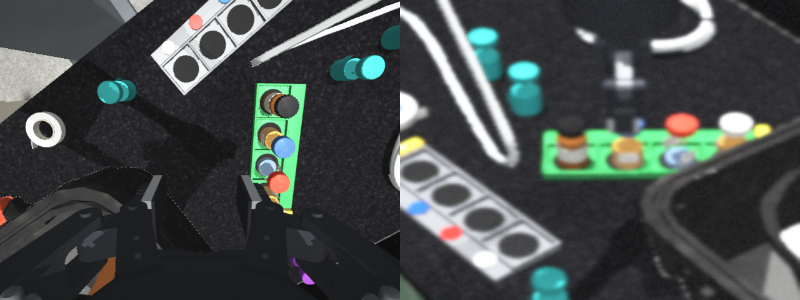

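All four stand upright in the green rack. From the yellow end (right panel) they are white (735,125), red (680,125), blue (628,130), black (571,130), the reverse of the grey order. The gripper is clear, so I hand in.

```bash
python3 -c "
from workcell import manip
print(manip.close_job())"
```

```text
the job is handed in; nothing more can be done
None
```

All four vials stand upright and released in the green rack in reverse order (white, red, blue, black from the yellow end), and the job was handed in at about 37 s; the hand-in returned no verdict.

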